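Dry-feed a printing block through the planer guard with a push stick

TASK

The bench planer is switched off for a dry pass. Take the orange push stick by its upright grip and use it, from behind, to push the blue-faced printing block along the lane, flat on the bed, under the yellow guard and completely out on the far side, leaving it on the bed there. Then draw the stick back out of the guard and leave it standing upright on its sole on the infeed side; never touch the block with the robot itself and leave the ink pot, the tape and the brayer alone.

Things in the scene. Friction and masses are not known exactly. Their poses are not given: they have to be found in the camera images.
- planer: Fixed bench planer, z up, +x = feed direction; origin on the table under the middle of its guard. Grey bed 150 wide, x -340 to +200, top 15 above the table. Lane on it 84 wide, centred on y = 0, between low fences (tops 29 above the table). Yellow guard over the lane, x -25 to +25, 116 high with its knob; opening under it 84 wide, 34 high above the bed.
- block_center (a point): Centre of the loose printing block: wood with a blue lino face on top, 80 long (its x axis, lying about along the feed), 66 wide, 24 high, about 0.15 kg. It starts flat on the bed in the infeed lane, wholly before the guard.
- stick_grip (a point): Grip point of the loose orange push stick, 85 above its sole. It stands on the table on a long foot (225x40, 16 high); near the rear rises the upright grip, 40 along the stick, 26 thick across it (take it across this), top 114 above the sole; the brace before it reaches up to 65. x axis: grip to nose, z up. About 0.16 kg.
- stick_nose (a point): Middle of the flat black-faced front end of the push stick's foot, which pushes the block: 8 above the sole, 200 ahead of the grip point and 77 lower. Axes as for the grip.
- red_pot: Bystander: ink pot with a black lid and a red body, 44 across, 51 high, on the thin mat beside the planer; origin at the centre of its underside. Not to be moved.
- tape: Bystander: roll of buff masking tape lying flat, 104 across, 25 high, on the thin mat beside the planer; origin at the centre of its underside. Not to be moved.
- brayer: Bystander: ink roller with a dark roller and a red handle, 152x85x31, lying on the thin mat to the right of the push stick; origin at the centre of its underside. Not to be moved.
Not all that is in view belongs to the job. Of the things that look like the part that bears block_center, the smaller one is meant.

How it is judged:
On the way:
1. the stick's nose reaches under the guard behind the block and has pushed the block's centre beyond the guard (x of stick_nose in the frame of planer above 0 m and y of stick_nose in the frame of planer between -0.042 and 0.042 m and z of stick_nose in the frame of planer below 0.049 m and x of block_center in the frame of planer above 0.03 m), for 0.1 s.
At the end, for the whole second after the job is handed in: Block flat, at rest on the outfeed bed in the lane, its centre 68 to 190 mm past the middle of the guard; push stick at rest, upright within 10 degrees on its sole, on bed or table, nose at least 30 mm before the middle of the guard on the infeed side (x of block_center in the frame of planer between 0.068 and 0.19 m and y of block_center in the frame of planer between -0.03 and 0.03 m and z of block_center in the frame of planer between 0.02 and 0.035 m and angle between each of block_center, stick_nose's own z axis and vertical below 0.17 rad and linear speed of each of block, push_stick below 0.02 m/s and x of stick_nose in the frame of planer below -0.03 m and height (world z) of stick_nose below 0.04 m); the robot touches nothing.
It fails at once if the robot touches the block itself (contact force between any of the fingers, the arm and block above 0.5 N).
It fails at once if the block is lifted off the bed (height (world z) of block_center above 0.05 m).
It fails at once if the ink pot, the tape or the brayer is moved by more than 30 mm (distance of any of red_pot, tape, brayer from where it was at the start of the episode above 0.03 m).
It also fails if it takes over 43 s, if anything falls off the work surface, if the arm or the gripper's body presses on something with over 40 N, if the wrist force passes 120 N, or if a joint passes its speed limit or range.

ROBOT

A 6-joint arm with a two-finger parallel gripper is mounted at the origin on the work surface; the furniture and walls round the work are solid. World frame = base frame: x ahead of the robot, y to its left, z up, the work surface at z = 0. Lengths are in m, angles in rad, forces in N, time in s.
With the tool pointing down it reaches from about 0.35 to 0.775 m from the base axis. Payload 5.5 kg.
Tool frame: the origin (TCP) lies midway between the tips of the shut fingers; the grasp point (between the pads) lies grip_point_offset behind it (grip_point_offset is the distance from the TCP to the grasp point, in m); z points along the fingers, y is the direction in which the jaws open and shut (so a half turn about z gives the same grasp; the last joint's range is limited). The gripper opens to 85 mm and grips with 20 to 120 N. Pads are 22 mm wide; open, the fingers measure 114 mm over their backs; the gripper's body (76 mm by 85 mm) begins 54 mm behind the grasp point. The pads swing forward as they close: fully open they stand 13 mm farther back than shut.
Start: joints at [1.198, 0.313, 0.046, 1.304, 0, 1.431], TCP at [0.133, 0.56, 0.192] pointing down, gripper open.
Joint ranges: [-2.76, 2.76], [-0.86, 1.69], [-1.03, 1.26], [-2.2, 2.34], [-1.47, 1.5], [-3.14, 3.14]. Speed limits (rad/s): [2.57, 2.57, 3.14, 3.14, 3.14, 3.14].

INTERFACE

Orientations are given as a unit quaternion [w, x, y, z].
In Python, from workcell import * gives the robot as it stands.
- The arm moves only by the tool send_rows, never from a script. Its argument "series" is one flat list of numbers, 7 for each row, row after row: the shift along the tool's x, y, z in cm, then the turn, a rotation vector about the tool's x, y, z in degrees, then the opening, from 0 (shut) to 1 (fully open). A call has 1 to 10 rows; each row is the pose to reach, as a shift and turn from the pose commanded when the call began, along the tool's axes at that moment; what a row does not reach only later rows make up. A row lasts 1/12 s, in which the tool goes at most 41.7 mm and 7.16 degrees, less where a joint would pass 70% of its speed; a pose out of reach is approached as far as the arm can. A call with a gripper value outside its range is refused whole. The fingers move at their own pace and stop on an object; "newtons" is the grip in N (left out, the last holds). Time passes only in rows, so rows that repeat a pose let the fingers close. It gives the time, the measured TCP pose, the force and the opening at its end, in the units of the state.
- get_state(): the state, without advancing time (a new reading comes with each control period).
- read_camera(name): name is "side" or "top"; returns the picture (384x512x3 uint8, blue, green, red); there is no depth.
- camera_info(name): a dict with "K" (3x3 intrinsics, pixels), "xyz" and "attitude" of the camera in the world. Camera axes: x right, y down, z forward; pixel columns grow to the right and rows downward; lengths in m; the calibration is good to about 2 mm. A picture is of the moment at which its call begins. camera_info takes no time and is no camera call.
- hand_in(): hands the job in, once; it reports no verdict.
Trained networks look in the newest picture that a camera, given by its name, has taken for a name from the list of things; names that differ only in an ending like _2 or _b are one class to them, and where a whole thing is asked for, a point or a joint stands for the part that bears it (a point fixed in the world has none). Each returns a list of dicts, best first, with "p" (0 to 1); they miss things now and then, are a little off and sometimes report something else, mostly with a low value. They report only what shows in the picture. A call takes as long as a camera call. They do not tell look-alikes from the thing itself.
- silhouettes(camera, label): "pixels" (384x512 bool, what is visible of it) and "box" ([left, top, width, height] in pixels, round what is visible of it).
The state is a dict: "clock": time; "joint_pos": joint angles; "qvel": joint speeds; "tau": joint torques, N m; "tcp_pos": TCP position; "orientation": TCP orientation; "wrist_force": force on the tool from outside, world axes, zero at the start; "ft_torque": the same for the moment, N m; "finger_gap": finger opening in m.
Only numpy, scipy, OpenCV 4.12 (cv2) and the standard library are available. Lean on these libraries where they do the work, as an engineer would, in place of code of your own. Each camera call takes 0.05 s, during which the arm holds its last target. There are 200 camera calls.

## Working session

There is one attempt and no reset: what is moved stays moved. The work goes in short steps, Python scripts to look and compute and a tool call to move; the robot and the scene stay as the last step left them, time stands still between calls to the robot, and variables do not carry over. Pictures are saved under pics/ and viewed, about 8 in all and at most 12, crops included, and the job is handed in when it is done.

Besides the shell and the picture viewer there is one more tool, called after "Request:" as a command line: name --argument value ..., lists and objects as JSON in quotes. send_rows: Moves the arm, as the interface text tells. Its arguments: {"type":"object","properties":{"series":{"type":"array"},"newtons":{"type":"number"}},"required":["series"]}

```bash
mkdir -p pics; python3 - <<'E'
from workcell import *
import cv2,numpy as np
for c in("top","side"):
    cv2.imwrite(f"pics/{c}0.png",read_camera(c)); i=camera_info(c); print(c,i)
s=get_state(); print(s)
try: print(grip_point_offset)
except Exception as e: print(e)
for c in("top","side"):
  for l in("planer","block_center","stick_grip","red_pot","tape","brayer"):
    print(c,l,[(round(d["p"],2),d["box"]) for d in silhouettes(c,l)])
E
```

```text
top {'K': array([[371.97843265,   0.        , 245.46644884],
       [  0.        , 371.97843265, 181.93501445],
       [  0.        ,   0.        ,   1.        ]]), 'xyz': array([ 0.31068192, -0.11418579,  1.2074389 ]), 'attitude': array([ 0.07227373, -0.69036691,  0.71625112, -0.07179399])}
side {'K': array([[425.90610176,   0.        , 254.40818297],
       [  0.        , 425.90610176, 190.27308893],
       [  0.        ,   0.        ,   1.        ]]), 'xyz': array([0.61025643, 1.13528936, 0.60152021]), 'attitude': array([-0.02237344,  0.02943671,  0.82739895, -0.56039619])}
{'clock': 0.1, 'joint_pos': array([1.19839493e+00, 3.13949669e-01, 4.50928479e-02, 1.30360029e+00,
       4.33006192e-05, 1.43118697e+00]), 'qvel': array([ 0.00065712,  0.00018088,  0.00129542,  0.00095157,  0.00138161,
       -0.00086482]), 'tau': array([ 1.78949387e-03, -4.81726420e+01,  2.99244332e+01,  1.26895736e-02,
       -1.58356333e-04,  9.01814943e-07]), 'tcp_pos': array([0.13245939, 0.55900239, 0.19078434]), 'orientation': array([-2.31214406e-04,  1.16133354e-01,  9.93233283e-01, -7.97844242e-04]), 'wrist_force': array([-0.34310197, -0.17965117, -0.54237181]), 'ft_torque': array([ 0.00125   , -0.01344253,  0.00218639]), 'finger_gap': 0.08513469842873823}
0.0187
top planer [(0.75, [81.4, 171.2, 169.0, 54.7])]
top block_center [(0.74, [120.8, 234.1, 46.8, 45.5]), (0.73, [159.7, 186.4, 24.3, 26.3])]
top stick_grip [(0.77, [300.5, 131.2, 17.1, 70.1])]
top red_pot [(0.74, [79.6, 172.3, 171.2, 55.8])]
top tape [(0.72, [158.6, 145.2, 32.5, 32.5])]
top brayer [(0.86, [337.8, 159.5, 28.2, 47.8]), (0.15, [302.3, 130.7, 21.0, 66.1])]
side planer [(0.81, [230.7, 212.4, 71.3, 118.5])]
side block_center [(0.78, [312.8, 249.3, 54.3, 40.6])]
side stick_grip [(0.94, [195.9, 164.8, 58.4, 28.4])]
side red_pot [(0.71, [205.7, 260.0, 20.9, 28.1])]
side tape [(0.75, [195.0, 241.1, 39.9, 24.6])]
side brayer [(0.67, [225.9, 170.2, 39.5, 13.8])]
```

```bash
python3 - <<'E'
import cv2
a=cv2.imread("pics/top0.png")[110:310,60:400]; cv2.imwrite("pics/tc.png",cv2.resize(a,None,fx=2.35,fy=2.35,interpolation=cv2.INTER_CUBIC))
b=cv2.imread("pics/side0.png"); cv2.imwrite("pics/sc.png",cv2.resize(b,None,fx=1.5,fy=1.5))
E
```

```text
(no output)
```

View pics/tc.png

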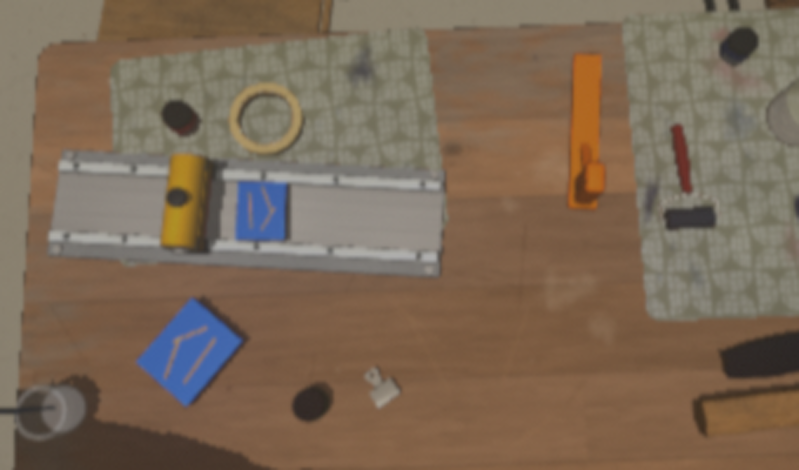

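View pics/sc.png

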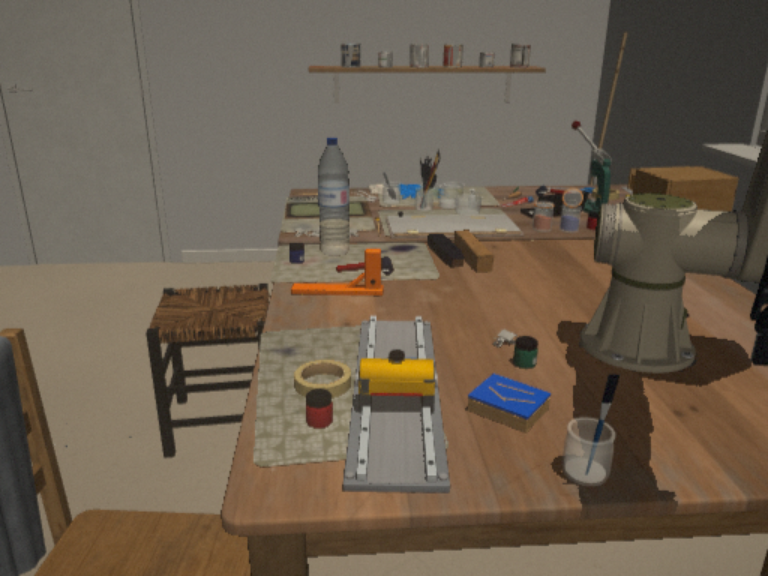

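Look-alikes for the block: the blue-topped lane block at top-view pixel ~(171,200), and a larger blue block at ~(141,257) lying outside the lane. I choose the smaller lane one. The orange stick is at ~(309,166), and nothing else looks like it. Next I fit poses with projected models.

```bash
cat > h.py <<'E'
from workcell import *
import cv2,numpy as np
from scipy.spatial.transform import Rotation as R
from scipy.optimize import minimize
INF={c:camera_info(c) for c in("top","side")}
def rot(q): return R.from_quat(np.array(q)[[1,2,3,0]])
def proj(c,P):
    i=INF[c]; p=rot(i["attitude"]).inv().apply(np.atleast_2d(P)-i["xyz"])@i["K"].T
    return p[:,:2]/p[:,2:]
def ray(c,uv,z):
    i=INF[c]; d=rot(i["attitude"]).apply(np.linalg.inv(i["K"])@[uv[0],uv[1],1]); return i["xyz"]+d*(z-i["xyz"][2])/d[2]
def box(x0,x1,y0,y1,z0,z1): return np.array([[x,y,z] for x in(x0,x1) for y in(y0,y1) for z in(z0,z1)])
M=dict(planer=[box(-.34,.2,-.075,.075,0,.015),box(-.34,.2,-.055,-.042,.01,.029),box(-.34,.2,.042,.055,.01,.029),box(-.025,.025,-.055,.055,.05,.1)],
 block_center=[box(-.04,.04,-.033,.033,.015,.039)],
 stick_grip=[box(-.025,.2,-.02,.02,0,.016),box(-.02,.02,-.013,.013,0,.114)])
def render(c,l,v,z=0,S=4):
    m=np.zeros((384*S,512*S),np.uint8); cs,sn=np.cos(v[2]),np.sin(v[2])
    for b in M[l]:
        P=b@np.array([[cs,sn,0],[-sn,cs,0],[0,0,1]])+[v[0],v[1],z]
        cv2.fillConvexPoly(m,cv2.convexHull(np.round((proj(c,P)+.5)*S*16-8).astype(np.int32)),1,shift=4)
    return cv2.resize(m.astype(np.float32),(512,384),interpolation=cv2.INTER_AREA)
def fit(masks,l,v0,z=0):
    f=lambda v:sum(1-np.minimum(r:=render(c,l,v,z),m).sum()/np.maximum(r,m).sum() for c,m in masks.items())
    sx=np.array([[0,0,0],[.015,0,0],[0,.015,0],[0,0,.1]])
    for k in range(2):
        r=minimize(f,v0,method="Nelder-Mead",options=dict(initial_simplex=np.array(v0)+sx,xatol=1e-4,fatol=1e-4)); v0=r.x
    return r.x,r.fun
E
python3 - <<'E'
from h import *
print(ray("top",(140,200),.015),ray("top",(171.5,199.8),.039))
for c in("top","side"): read_camera(c)
def get(c,l,i=0): return silhouettes(c,l)[i]["pixels"].astype(np.float32)
g=ray("top",(140,196),.1); h=np.pi/2
for l,v0 in(("planer",[g[0],g[1],h]),("stick_grip",[*ray("top",(312,185),.1)[:2],0])):
    ms={c:get(c,l) for c in("top","side")}
    for k in(("top",),("side",),("top","side")): print(l,k,fit({c:ms[c] for c in k},l,v0))
    np.save(l,ms["top"])
cand=silhouettes("top","block_center")
for d in cand: print(d["p"],d["box"],fit({"top":d["pixels"].astype(np.float32)},"block_center",[*ray("top",(d["box"][0]+d["box"][2]/2,d["box"][1]+d["box"][3]/2),.039)[:2],h]))
E
```

```text
[0.51038817 0.2262897  0.015     ] [0.5032996  0.11925409 0.039     ]
planer ('top',) (array([0.51573241, 0.21445588, 1.47862587]), np.float64(0.09779733419418335))
planer ('side',) (array([0.51562201, 0.21387981, 1.47980378]), np.float64(0.018671751022338867))
planer ('top', 'side') (array([0.51570962, 0.21442513, 1.47853614]), np.float64(0.11660158634185791))
stick_grip ('top',) (array([ 0.52286698, -0.31956423, -0.10919356]), np.float64(0.0763663649559021))
stick_grip ('side',) (array([ 0.52358025, -0.32802609, -0.05823798]), np.float64(0.14943403005599976))
stick_grip ('top', 'side') (array([ 0.52342113, -0.32023248, -0.10460179]), np.float64(0.25007325410842896))
0.89 [161.4, 185.5, 19.2, 27.7] (array([0.5096678 , 0.12252543, 1.76971286]), np.float64(0.2516915798187256))
0.61 [117.8, 234.3, 49.2, 48.9] (array([0.31069081, 0.21733431, 2.33220585]), np.float64(0.439913809299469))
```

```bash
python3 - <<'E'
from h import *
im=read_camera("top"); hsv=cv2.cvtColor(im,cv2.COLOR_BGR2HSV)
# blue top face only of block
m=cv2.inRange(hsv,(100,120,60),(130,255,255)); m[:, :150]=0; m[:,200:]=0; m[:175]=0;m[215:]=0
pts=np.argwhere(m)[:,::-1]
W=np.array([ray("top",p,.039)[:2] for p in pts]); print(len(W),W.mean(0),cv2.minAreaRect(W.astype(np.float32)*1000))
o=cv2.inRange(hsv,(5,150,60),(18,255,255)); o[:, :290]=0;o[:,330:]=0;o[:125]=0;o[206:]=0
M["stick_grip"]+= [box(.0,.05,-.006,.006,0,.04)]
v,f=fit({"top":(o>0).astype(np.float32)},"stick_grip",[.523,-.32,-.1]); print("stick",v,f)
s=read_camera("side"); hs=cv2.cvtColor(s,cv2.COLOR_BGR2HSV); q=cv2.inRange(hs,(5,150,60),(18,255,255)); q[:,:185]=0;q[:,262:]=0;q[:155]=0;q[205:]=0
print("side",fit({"side":(q>0).astype(np.float32)},"stick_grip",v))
vv,ff=fit({"top":(o>0).astype(np.float32),"side":(q>0).astype(np.float32)},"stick_grip",v);print(vv,ff)
def ov(im,c,l,v,r,z=0):
    k=5; out=cv2.resize(im,None,fx=k,fy=k,interpolation=cv2.INTER_CUBIC)
    mm=(cv2.resize(render(c,l,v,z),None,fx=k,fy=k)>.5).astype(np.uint8)
    cv2.drawContours(out,cv2.findContours(mm,0,2)[0],-1,(0,255,0),1); return out[r[1]*k:r[3]*k,r[0]*k:r[2]*k]
a=ov(im,"top","stick_grip",vv,(280,125,355,210)); b=ov(s,"side","stick_grip",vv,(185,150,270,235))
cv2.imwrite("pics/ov.png",np.hstack([a,b]))
cv2.imwrite("pics/bl.png",cv2.resize(im[165:230,110:250],None,fx=5,fy=5,interpolation=cv2.INTER_CUBIC))
E
```

```text
372 [0.50372872 0.12093755] ((504.5788879394531, 121.4671630859375), (63.15409851074219, 73.96343994140625), 87.86947631835938)
stick [ 0.52069695 -0.31910602 -0.10974879] 0.061057865619659424
side (array([ 0.52261817, -0.32719112, -0.0637263 ]), np.float64(0.1089942455291748))
[ 0.52273513 -0.31933257 -0.11249162] 0.19440430402755737
```

View pics/ov.png

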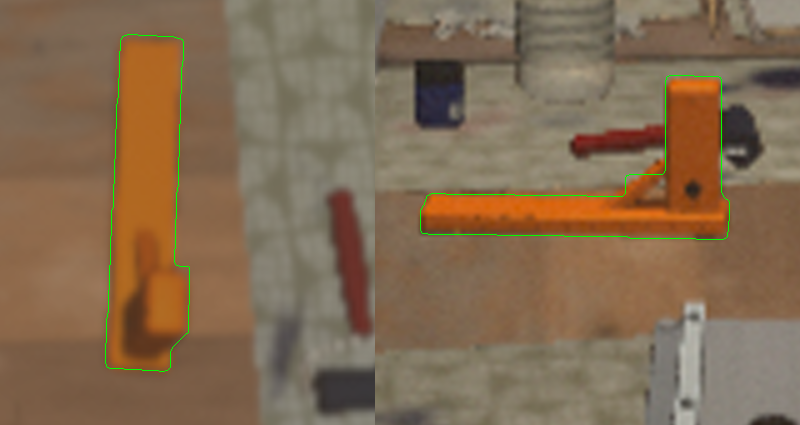

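View pics/bl.png

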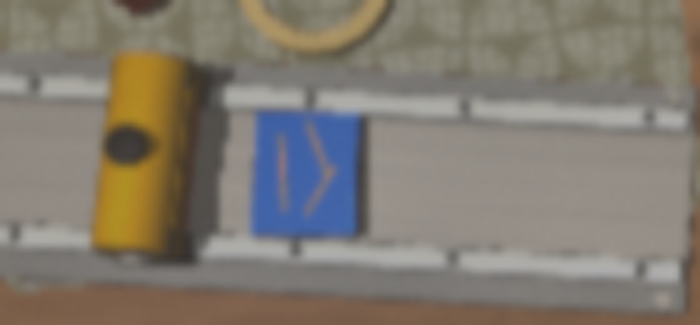

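The stick fit matches both views. The block crop suggests its long side lies across the lane, contrary to what's described, so I'll rectify and measure.

```bash
cat >> h.py <<'E'
PL=np.array([.5157,.2143]); PY=1.4785
RP=np.array([[np.cos(PY),-np.sin(PY)],[np.sin(PY),np.cos(PY)]])
def toW(p): return PL+RP@np.array(p)
def toP(w): return RP.T@(np.array(w)-PL)
def rect(im,z,c="top",x0=-.36,x1=.22,y0=-.1,y1=.1,s=1250):
    q=np.float32([[x0,y1],[x1,y1],[x1,y0],[x0,y0]])
    src=np.float32([proj(c,[*toW(p),z])[0] for p in q]); w,h=int((x1-x0)*s),int((y1-y0)*s)
    return cv2.warpPerspective(im,cv2.getPerspectiveTransform(src,np.float32([[0,0],[w,0],[w,h],[0,h]])),(w,h),flags=cv2.INTER_CUBIC)
E
python3 - <<'E'
from h import *
im=read_camera("top")
r=rect(im,.039,x0=-.2,x1=0,y0=-.08,y1=.08,s=1000).astype(float); d=r[:,:,0]-r[:,:,2]
m=(d>d.max()*.4).astype(np.uint8); (cx,cy),sz,a=cv2.minAreaRect(np.argwhere(m)[:,::-1].astype(np.float32))
print("block in planer mm",cx-200,80-cy,sz,a)
print("blue along",m[80].sum(),"across",m[:,int(cx)].sum(), m[60].sum(),m[100].sum())
R1=rect(im,.039); cv2.imwrite("pics/rect.png",R1)
E
```

```text
block in planer mm -93.11338806152344 1.8058929443359375 (80.37825775146484, 66.91912078857422) 87.1844482421875
blue along 53 across 72 60 58
```

View pics/rect.png

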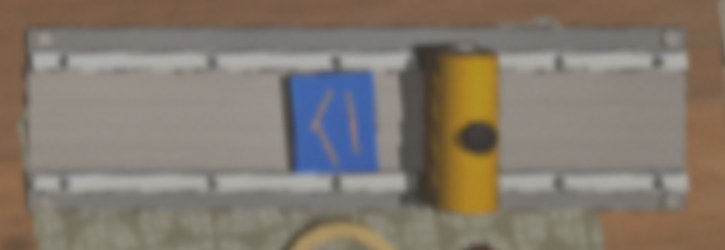

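```bash
cat >> h.py <<'E'
def rows(*ts,s=None):
    "targets (x,y,z_tcp,stick yaw) -> tool-frame row from measured pose"
    s=s or get_state(); q=rot(s["orientation"])
    for x,y,z,a in ts:
        Rt=R.from_matrix(np.array([[-np.cos(a),-np.sin(a),0],[-np.sin(a),np.cos(a),0],[0,0,-1]]).T)
        print(np.round(q.inv().apply(np.array([x,y,z])-s["tcp_pos"])*100,2),np.round((q.inv()*Rt).as_rotvec(degrees=True),2))
    print(s["clock"],np.round(s["tcp_pos"],4),np.round(q.as_matrix()[:,1:].T,3).tolist(),s["finger_gap"],np.round(s["wrist_force"],1))
E
python3 - <<'E'
from h import *
rows((.43,.2,.2,-.11),(.5225,-.3195,.16,-.11))
E
```

```text
[-37.22 -28.12  -0.84] [ 0.01  0.   -7.04]
[-58.21 -76.54   3.15] [ 0.01  0.   -7.04]
1.2 [0.1327 0.5595 0.1916] [[0.231, 0.973, 0.0], [0.0, 0.0, -1.0]] 0.08529508896561397 [ 0.5 -1.  -0.6]
```

Request:
send_rows --series '[-37.2, -28.1, -0.8, 0, 0, -7, 1, -37.2, -28.1, -0.8, 0, 0, -7, 1, -37.2, -28.1, -0.8, 0, 0, -7, 1, -37.2, -28.1, -0.8, 0, 0, -7, 1, -37.2, -28.1, -0.8, 0, 0, -7, 1, -37.2, -28.1, -0.8, 0, 0, -7, 1, -37.2, -28.1, -0.8, 0, 0, -7, 1, -37.2, -28.1, -0.8, 0, 0, -7, 1, -37.2, -28.1, -0.8, 0, 0, -7, 1, -37.2, -28.1, -0.8, 0, 0, -7, 1]'

```text
clock: 2.03
tcp_pos: [0.3984, 0.2377, 0.1991]
orientation: [0.0, 0.055, 0.998, 0.0]
wrist_force: [0.6, 0.7, -0.3]
finger_gap: 0.0852
```

```bash
python3 -c "
from h import *
rows((.5225,-.3195,.18,-.11))"
```

```text
[-18.47 -54.01   1.9 ] [ 0.04  0.05 -0.03]
2.0333 [0.3984 0.2377 0.1991] [[0.11, 0.994, 0.001], [0.001, 0.001, -1.0]] 0.08523072388368755 [ 0.6  0.7 -0.3]
```

Request:
send_rows --series '[-18.5, -54, 1.9, 0, 0, 0, 1, -18.5, -54, 1.9, 0, 0, 0, 1, -18.5, -54, 1.9, 0, 0, 0, 1, -18.5, -54, 1.9, 0, 0, 0, 1, -18.5, -54, 1.9, 0, 0, 0, 1, -18.5, -54, 1.9, 0, 0, 0, 1, -18.5, -54, 1.9, 0, 0, 0, 1, -18.5, -54, 1.9, 0, 0, 0, 1, -18.5, -54, 1.9, 0, 0, 0, 1, -18.5, -54, 1.9, 0, 0, 0, 1]'

```text
clock: 2.87
tcp_pos: [0.4882, -0.1693, 0.185]
orientation: [0.0, 0.056, 0.998, -0.0]
wrist_force: [0.3, 0.1, 0.5]
finger_gap: 0.0854
```

```bash
python3 -c "
from h import *
rows((.5225,-.3195,.16,-.11))"
```

```text
[ -5.07 -14.55   2.51] [-0.    0.04 -0.06]
2.8667 [ 0.4882 -0.1693  0.185 ] [[0.111, 0.994, -0.0], [0.001, -0.0, -1.0]] 0.08540658053041804 [0.3 0.1 0.5]
```

Request:
send_rows --series '[-5.1, -14.5, 2.5, 0, 0, 0, 1, -5.1, -14.5, 2.5, 0, 0, 0, 1, -5.1, -14.5, 2.5, 0, 0, 0, 1, -5.1, -14.5, 2.5, 0, 0, 0, 1, -5.1, -14.5, 2.5, 0, 0, 0, 1, -5.1, -14.5, 2.5, 0, 0, 0, 1, -5.1, -14.5, 2.5, 0, 0, 0, 1]'

```text
clock: 3.45
tcp_pos: [0.5223, -0.3162, 0.1596]
orientation: [-0.0, 0.055, 0.998, 0.001]
wrist_force: [-0.2, 0.5, 1.1]
finger_gap: 0.0854
```

```bash
python3 - <<'E'
from h import *
rows((.5225,-.3195,.067,-.11))
s=read_camera("side"); cv2.imwrite("pics/pre.png",cv2.resize(s[80:240,150:320],None,fx=4,fy=4)[:600])
E
```

```text
[-0.06 -0.34  9.26] [ 0.06 -0.05 -0.05]
3.45 [ 0.5223 -0.3162  0.1596] [[0.111, 0.994, 0.001], [-0.001, 0.001, -1.0]] 0.08539035479653138 [-0.2  0.5  1.1]
```

View pics/pre.png

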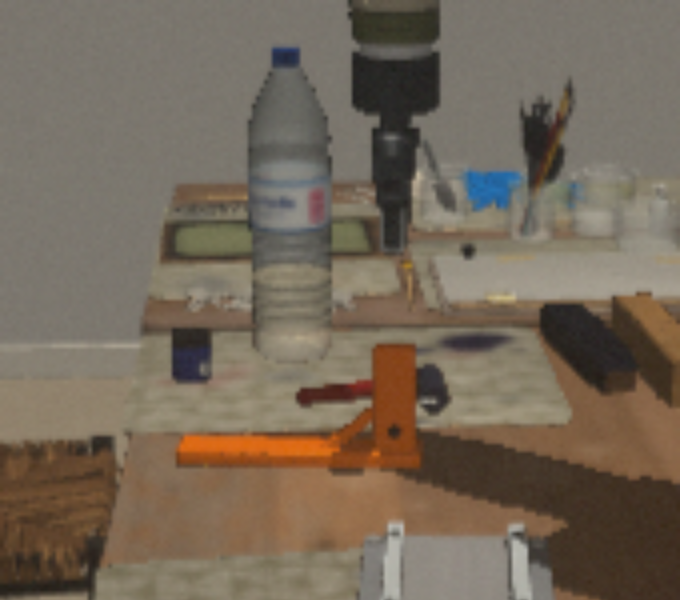

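The open gripper hangs over the grip (fingers at crop x≈393, grip at x≈394). I'll descend and close.

Request:
send_rows --series '[0, -0.3, 2.5, 0, 0, 0, 1, 0, -0.3, 5, 0, 0, 0, 1, 0, -0.3, 7, 0, 0, 0, 1, 0, -0.3, 8.5, 0, 0, 0, 1, 0, -0.3, 9.3, 0, 0, 0, 1, 0, -0.3, 9.3, 0, 0, 0, 1, 0, -0.3, 9.3, 0, 0, 0, 1]'

```text
clock: 4.08
tcp_pos: [0.5227, -0.3188, 0.0677]
orientation: [0.0, 0.055, 0.999, -0.0]
wrist_force: [0.6, 0.0, 0.4]
finger_gap: 0.0852
```

Request:
send_rows --series '[0, 0, 0, 0, 0, 0, 0.5, 0, 0, 0, 0, 0, 0, 0.2, 0, 0, 0, 0, 0, 0, 0, 0, 0, 0, 0, 0, 0, 0, 0, 0, 0, 0, 0, 0, 0, 0, 0, 0, 0, 0, 0, 0, 0, 0, 0, 0, 0, 0, 0, 0, 0, 0, 0, 0, 0, 0]' --newtons 60

```text
clock: 4.75
tcp_pos: [0.5228, -0.3199, 0.0677]
orientation: [0.0, 0.055, 0.998, -0.0]
wrist_force: [-0.5, 0.7, 5.3]
finger_gap: 0.0238
```

Request:
send_rows --series '[0, 0, -0.5, 0, 0, 0, 0, 0, 0, -2, 0, 0, 0, 0, 0, 0, -4, 0, 0, 0, 0, 0, 0, -6, 0, 0, 0, 0, 0, 0, -6, 0, 0, 0, 0]'

```text
clock: 5.17
tcp_pos: [0.5241, -0.3212, 0.1307]
orientation: [0.002, 0.055, 0.998, -0.002]
wrist_force: [1.3, -0.6, -2.1]
finger_gap: 0.0239
```

```bash
python3 - <<'E'
from h import *
s=get_state(); y0=s["tcp_pos"]
w=toW((-.40,0)); print(w)
rows((*w,.16,PY))
a=read_camera("top"); b=read_camera("side")
cv2.imwrite("pics/lift.png",np.hstack([cv2.resize(a[100:260,260:390],None,fx=3,fy=3),cv2.resize(b[100:260,170:300],None,fx=3,fy=3)]))
E
```

```text
[ 0.47883386 -0.18399749]
[ 6.01 13.13 -3.  ] [-3.500e-01  7.000e-02 -9.106e+01]
5.1667 [ 0.5241 -0.3212  0.1307] [[0.111, 0.994, -0.003], [0.004, -0.004, -1.0]] 0.02392983132602275 [ 1.3 -0.6 -2.1]
```

View pics/lift.png

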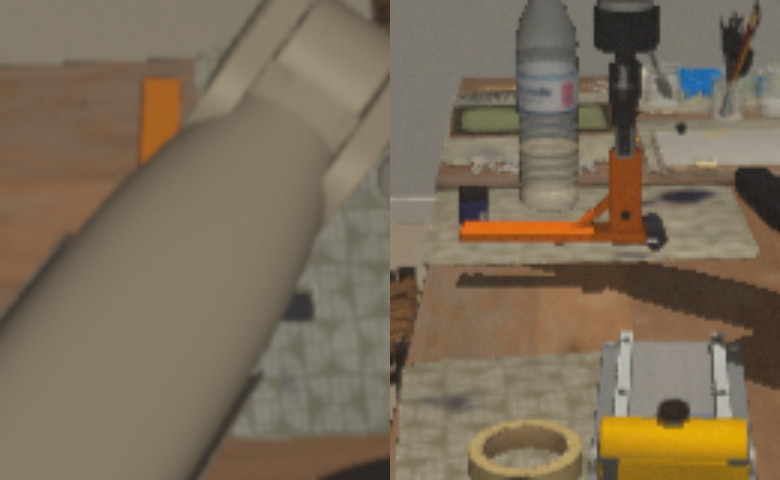

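The stick is gripped and level (gap 24 mm). Next I turn it towards the feed and carry it behind the lane.

Request:
send_rows --series '[0.5, 1, -1, 0, 0, -7, 0, 1, 2, -2, 0, 0, -14, 0, 1.5, 3, -2.5, 0, 0, -21, 0, 2, 4, -3, 0, 0, -28, 0, 2.5, 5.5, -3, 0, 0, -35, 0, 3, 7, -3, 0, 0, -42, 0, 3.5, 8, -3, 0, 0, -49, 0, 4, 9, -3, 0, 0, -56, 0, 4.5, 10, -3, 0, 0, -63, 0, 5, 11, -3, 0, 0, -70, 0]'

```text
clock: 6.1
tcp_pos: [0.4836, -0.2038, 0.1549]
orientation: [-0.001, -0.53, 0.848, 0.001]
wrist_force: [0.8, 0.3, -1.9]
finger_gap: 0.024
```

```bash
python3 -c "
from h import *
rows((*toW((-.40,0)),.14,PY))"
```

```text
[-1.57  1.29  1.49] [  0.18   0.04 -20.7 ]
6.1 [ 0.4836 -0.2038  0.1549] [[-0.899, 0.438, 0.003], [-0.003, 0.002, -1.0]] 0.023980247734275834 [ 0.8  0.3 -1.9]
```

Request:
send_rows --series '[-0.5, 0.4, 0.5, 0, 0, -7, 0, -1, 0.8, 1, 0, 0, -14, 0, -1.6, 1.3, 1.5, 0.2, 0, -20.7, 0, -1.6, 1.3, 1.5, 0.2, 0, -20.7, 0, -1.6, 1.3, 1.5, 0.2, 0, -20.7, 0, -1.6, 1.3, 1.5, 0.2, 0, -20.7, 0]'

```text
clock: 6.6
tcp_pos: [0.4802, -0.185, 0.1413]
orientation: [0.001, -0.67, 0.742, -0.001]
wrist_force: [-0.2, -0.4, -1.6]
finger_gap: 0.0238
```

```bash
python3 - <<'E'
from h import *
rows((*toW((-.40,0)),.088,PY))
a=read_camera("top"); b=read_camera("side")
p=toP(get_state()["tcp_pos"][:2]); print(p)
cv2.imwrite("pics/lane.png",np.hstack([cv2.resize(a[130:260,130:290],None,fx=2.5,fy=2.5),cv2.resize(b[140:270,200:330],None,fx=2.5,fy=2.5)]))
E
```

```text
[-0.09  0.16  5.33] [-0.15 -0.02 -0.52]
6.6 [ 0.4802 -0.185   0.1413] [[-0.995, 0.101, -0.003], [0.003, -0.001, -1.0]] 0.023841877436136923 [-0.2 -0.4 -1.6]
[-0.40115817 -0.00185669]
```

View pics/lane.png

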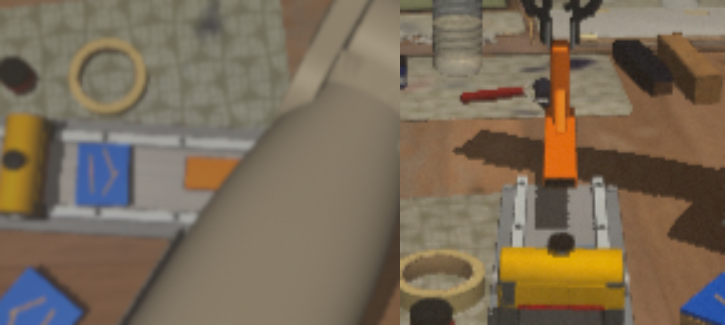

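The nose hangs over the middle of the infeed lane, behind the block. I'll lower it to just above the bed and measure.

Request:
send_rows --series '[-0.1, 0.1, 1.5, -0.1, 0, -0.5, 0, -0.1, 0.1, 3.5, -0.1, 0, -0.5, 0, -0.1, 0.1, 4.8, -0.1, 0, -0.5, 0, -0.1, 0.1, 5.3, -0.1, 0, -0.5, 0, -0.1, 0.1, 5.3, -0.1, 0, -0.5, 0, -0.1, 0.1, 5.3, -0.1, 0, -0.5, 0]'

```text
clock: 7.2
tcp_pos: [0.4799, -0.1841, 0.0892]
orientation: [0.0, -0.674, 0.738, -0.001]
wrist_force: [0.3, -0.4, -1.0]
finger_gap: 0.0236
```

```bash
cat >> h.py <<'E'
def orange(z):
    im=read_camera("top"); r=rect(im,z,x0=-.36,x1=.22,y0=-.08,y1=.08,s=1000); h=cv2.cvtColor(r,cv2.COLOR_BGR2HSV)
    m=cv2.inRange(h,(5,150,60),(16,255,255)); m[:, 310:]=0; m[:30]=0; m[130:]=0
    p=np.argwhere(m)
    if len(p)>30:
        print("nose x",np.percentile(p[:,1],99.5)-360)
        for x in np.unique(p[:,1])[::8]: ys=80-p[p[:,1]==x,0]; print(x-360,"y",ys.min(),ys.max(),end="; ")
    r=rect(im,.039,x0=-.36,x1=.22,y0=-.08,y1=.08,s=1000).astype(float); d=r[:,:,0]-r[:,:,2]; m=(d>45)
    q=np.argwhere(m)[:,::-1].astype(np.float32); (cx,cy),sz,a=cv2.minAreaRect(q); print("\nblock",cx-360,80-cy,sz,a); return im
E
python3 - <<'E'
from h import *
orange(.037); rows((*toW((-.36,0)),.0845,PY)); print(toP(get_state()["tcp_pos"][:2]))
E
```

```text
nose x -206.0
-264 y -13 -10; -256 y -14 1; -248 y -14 12; -240 y -13 21; -232 y -13 21; -224 y -13 21; -216 y -13 22; -208 y -13 21; 
block -93.25650024414062 2.0219345092773438 (79.76570129394531, 66.66751861572266) 87.45519256591797
[-4.01  0.14  0.51] [-0.16 -0.06  0.11]
7.25 [ 0.4803 -0.1843  0.0897] [[-0.996, 0.09, -0.003], [0.003, -0.001, -1.0]] 0.023921403375346248 [ 0.3  0.6 -2.2]
[-0.40012589 -0.0014548 ]
```

Request:
send_rows --series '[-1, -0.2, 0.3, 0, 0, 0, 0, -3, -0.2, 0.45, 0, 0, 0, 0, -5, -0.2, 0.45, 0, 0, 0, 0, -6, -0.2, 0.45, 0, 0, 0, 0, -7, -0.2, 0.45, 0, 0, 0, 0, -7.8, -0.2, 0.45, 0, 0, 0, 0, -8.6, -0.2, 0.45, 0, 0, 0, 0, -9.4, -0.2, 0.45, 0, 0, 0, 0, -10.2, -0.2, 0.45, 0, 0, 0, 0, -11, -0.2, 0.45, 0, 0, 0, 0]'

```text
clock: 8.08
tcp_pos: [0.4917, -0.0741, 0.0844]
orientation: [0.0, -0.674, 0.738, -0.001]
wrist_force: [0.5, -2.2, -0.6]
finger_gap: 0.0239
```

```bash
python3 - <<'E'
from h import *
orange(.033); rows((*toW((-.25,-.0035)),.0845,PY)); print(toP(get_state()["tcp_pos"][:2]))
E
```

```text
nose x -189.9400000000055
-315 y -6 15; -307 y 4 18; -299 y 8 17; 
block -59.5 0.5 (79.0, 65.0) 90.0
[-3.78 -0.12 -0.02] [-0.1   0.04  0.18]
8.1333 [ 0.4916 -0.0725  0.0843] [[-0.996, 0.089, -0.002], [0.002, 0.001, -1.0]] 0.023860489829726512 [ 0.1  1.5 -1.7]
[-0.28783624 -0.00239006]
```

The block is square in the lane and moving under 2 N of push. I'll continue.

Request:
send_rows --series '[-0.8, 0, 0, 0, 0, 0, 0, -1.6, 0, 0, 0, 0, 0, 0, -2.4, 0, 0, 0, 0, 0, 0, -3.2, 0, 0, 0, 0, 0, 0, -4, 0, 0, 0, 0, 0, 0, -4.8, 0, 0, 0, 0, 0, 0, -5.6, 0, 0, 0, 0, 0, 0, -6.4, 0, 0, 0, 0, 0, 0, -7.2, 0, 0, 0, 0, 0, 0, -8, 0, 0, 0, 0, 0, 0]'

```text
clock: 8.97
tcp_pos: [0.4987, 0.0061, 0.0842]
orientation: [0.0, -0.675, 0.738, -0.001]
wrist_force: [-0.1, -2.3, 0.2]
finger_gap: 0.0235
```

```bash
python3 - <<'E'
from h import *
rows((*toW((-.124,-.003)),.0845,PY)); print(toP(get_state()["tcp_pos"][:2])); orange(.033)
E
```

```text
[-8.49 -0.1  -0.03] [-0.09 -0.03  0.15]
8.9667 [0.4987 0.0061 0.0842] [[-0.996, 0.09, -0.002], [0.002, -0.001, -1.0]] 0.023503485270446454 [-0.1 -2.3  0.2]
[-0.20885668 -0.00223525]
nose x -162.0
-235 y 7 15; -227 y -16 18; -219 y -13 18; -211 y -7 19; -173 y 12 19; -165 y 7 19; 
block 47.0 0.5 (77.0, 14.0) 90.0
```

Request:
send_rows --series '[-0.9, 0, 0, 0, 0, 0, 0, -1.8, 0, 0, 0, 0, 0, 0, -2.7, 0, 0, 0, 0, 0, 0, -3.6, 0, 0, 0, 0, 0, 0, -4.5, 0, 0, 0, 0, 0, 0, -5.4, 0, 0, 0, 0, 0, 0, -6.3, 0, 0, 0, 0, 0, 0, -7.2, 0, 0, 0, 0, 0, 0, -8, 0, 0, 0, 0, 0, 0, -8.5, 0, 0, 0, 0, 0, 0]'

```text
clock: 9.85
tcp_pos: [0.5063, 0.0911, 0.0842]
orientation: [0.0, -0.675, 0.738, -0.001]
wrist_force: [-0.7, -1.4, -0.7]
finger_gap: 0.0238
```

Request:
send_rows --series '[0, 0, 0, 0, 0, 0, 0, 0, 0, 0, 0, 0, 0, 0, 0, 0, 0, 0, 0, 0, 0]'

```text
clock: 10.1
tcp_pos: [0.5061, 0.09, 0.0841]
orientation: [0.0, -0.675, 0.738, -0.001]
wrist_force: [0.3, -0.4, -1.2]
finger_gap: 0.024
```

```bash
python3 - <<'E'
from h import *
rows((*toW((-.27,-.003)),.0845,PY)); print(toP(get_state()["tcp_pos"][:2])); orange(.033)
E
```

```text
[14.54 -0.07 -0.04] [-0.08 -0.02  0.15]
10.1 [0.5061 0.09   0.0841] [[-0.996, 0.09, -0.001], [0.001, -0.0, -1.0]] 0.024049484981629198 [ 0.3 -0.4 -1.2]
[-0.12464736 -0.00194606]
nose x -51.0
-151 y 6 15; -143 y -15 18; -135 y 11 19; -127 y -20 19; -119 y -24 20; -111 y 12 18; -69 y 9 20; -61 y 2 20; -53 y -1 20; 
block -360.0 80.0 (0.0, 0.0) 0.0
```

```bash
python3 - <<'E'
from h import *
a=read_camera("top"); b=read_camera("side")
cv2.imwrite("pics/out.png",np.hstack([cv2.resize(a[140:260,60:220],None,fx=2.5,fy=2.5),cv2.resize(b[200:320,200:340],None,fx=2.5,fy=2.5)]))
E
```

```text
(no output)
```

View pics/out.png

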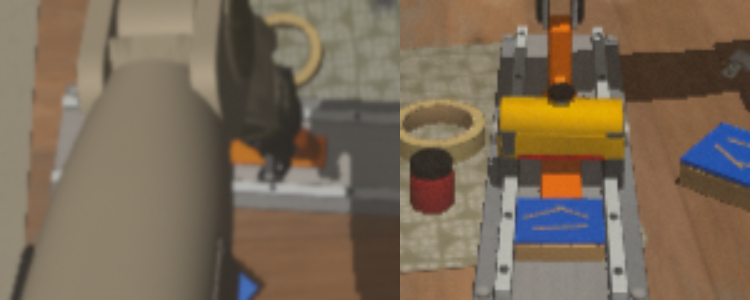

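The side view shows the block flat on the outfeed bed with the stick's nose behind it. The arm only hid it from the top camera. I'll draw back, set the stick down and release.

Request:
send_rows --series '[1, 0, 0, 0, 0, 0, 0, 3, 0, 0, 0, 0, 0, 0, 5, 0, 0, 0, 0, 0, 0, 7, 0, 0, 0, 0, 0, 0, 9, 0, 0, 0, 0, 0, 0, 11, 0, 0, 0, 0, 0, 0, 13, 0, 0, 0, 0, 0, 0, 14.5, 0, 0, 0, 0, 0, 0, 15, 0, 0, 0, 0, 0, 0, 15, 0, 0.1, 0, 0, 0, 0]'

```text
clock: 11.08
tcp_pos: [0.4928, -0.0612, 0.0835]
orientation: [0.0, -0.674, 0.739, -0.001]
wrist_force: [0.0, -0.4, -1.0]
finger_gap: 0.0235
```

Request:
send_rows --series '[0, 0, 0, 0, 0, 0, 0, 0, 0, 0.1, 0, 0, 0, 0, 0, 0, 0.1, 0, 0, 0, 0, 0, 0, 0.1, 0, 0, 0, 0]'

```text
clock: 11.42
tcp_pos: [0.4931, -0.059, 0.0826]
orientation: [0.0, -0.675, 0.738, -0.001]
wrist_force: [-1.3, -1.9, 2.4]
finger_gap: 0.0242
```

Request:
send_rows --series '[0, 0, 0, 0, 0, 0, 0.4, 0, 0, 0, 0, 0, 0, 0.8, 0, 0, 0, 0, 0, 0, 1, 0, 0, 0, 0, 0, 0, 1, 0, 0, 0, 0, 0, 0, 1, 0, 0, 0, 0, 0, 0, 1, 0, 0, 0, 0, 0, 0, 1]'

```text
clock: 12.0
tcp_pos: [0.4928, -0.0594, 0.0822]
orientation: [0.0, -0.675, 0.738, -0.001]
wrist_force: [-0.1, 0.0, -0.1]
finger_gap: 0.0853
```

Request:
send_rows --series '[0, 0, -1, 0, 0, 0, 1, 0, 0, -3, 0, 0, 0, 1, 0, 0, -6, 0, 0, 0, 1, 0, 0, -9, 0, 0, 0, 1, 0, 0, -12, 0, 0, 0, 1, 4, 0, -14, 0, 0, 0, 1, 8, 0, -14, 0, 0, 0, 1, 12, 0, -14, 0, 0, 0, 1, 16, 0, -14, 0, 0, 0, 1, 20, 0, -14, 0, 0, 0, 1]'

```text
clock: 12.83
tcp_pos: [0.4744, -0.2604, 0.2237]
orientation: [0.001, -0.675, 0.738, -0.002]
wrist_force: [1.6, 0.7, 0.1]
finger_gap: 0.0853
```

Request:
send_rows --series '[4, 0, 0, 0, 0, 0, 1, 8, 0, 0, 0, 0, 0, 1, 11, 0, 0, 0, 0, 0, 1, 12, 0, 0, 0, 0, 0, 1, 12, 0, 0, 0, 0, 0, 1, 12, 0, 0, 0, 0, 0, 1]'

```text
clock: 13.33
tcp_pos: [0.4637, -0.3778, 0.2226]
orientation: [0.001, -0.674, 0.738, -0.0]
wrist_force: [-0.4, 0.4, 0.2]
finger_gap: 0.0855
```

```bash
python3 - <<'E'
from h import *
a=orange(.031); rows(); b=read_camera("side")
cv2.imwrite("pics/end.png",np.hstack([cv2.resize(a[130:260,60:270],None,fx=2,fy=2),cv2.resize(b[160:330,180:340],None,fx=2,fy=2)[:260]]))
E
```

```text
nose x -80.0
-299 y 2 16; -291 y -20 18; -283 y -26 18; -275 y -26 18; -267 y -26 18; -259 y -26 19; -251 y -22 19; -243 y -16 19; -235 y -17 19; -227 y -17 19; -219 y -16 18; -211 y -16 19; -203 y -16 19; -195 y -16 19; -187 y -15 19; -179 y -16 19; -171 y -15 20; -163 y -15 19; -155 y -16 19; -147 y -16 19; -139 y -15 19; -131 y -15 19; -123 y -15 20; -115 y -14 20; -107 y -15 20; -99 y -14 20; -91 y -15 20; -83 y -15 20; 
block 107.0 0.5 (79.0, 66.0) 90.0
13.3833 [ 0.4639 -0.3769  0.2227] [[-0.996, 0.089, -0.001], [0.001, 0.0, -1.0]] 0.0853418247286733 [ 0.   1.  -0.3]
```

View pics/end.png

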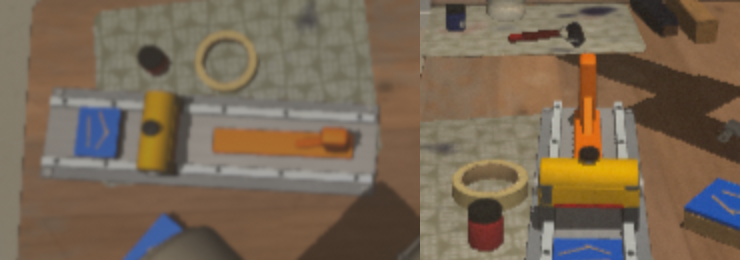

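The block's centre is at x = +107 mm, y = 0. The stick stands upright on the bed with its nose at −80 mm, and the bystanders are where they were. Handing in.

```bash
python3 -c "
from workcell import *
print(hand_in())"
```

```text
the job is handed in; nothing more can be done
None
```

I took the push stick by its upright grip, pushed the smaller, lane block under the guard and out the far side. Then I drew the stick back, set it down and handed the job in at about 13.4 s. `hand_in` reports no verdict.

**Last checks:**
- **Block:** its centre is about 107 mm past the middle of the guard and within 1 mm of the lane's centreline, flat and square on the bed.
- **Stick:** it stands upright on the infeed bed, nose about 80 mm before the middle of the guard.
- **Gripper and bystanders:** the gripper is open and clear, and the ink pot, tape and brayer look unmoved in the final pictures.
- **Forces:** no reading at the end of a move passed about 6 N.

**What disagreed:**
- The block lay with its 80 mm side across the lane, not along the feed as described, and about 3° skewed. It squared up as it was pushed.
- The network's top-view ink pot detection was wrong (it matched the planer), so I judged the pot from the pictures.
- At the end of the push the arm hid the block from the top camera, so I confirmed it with the side camera instead.

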